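# Pack a check weight in its snap-shut transport case

### The arm

A 7-joint arm with a two-finger parallel gripper is mounted at the origin on the work surface; the furniture and walls round the work are solid. World frame = base frame: x ahead of the robot, y to its left, z up, the work surface at z = 0. Lengths are in m, angles in rad, forces in N, time in s.
With the tool pointing down it reaches from about 0.425 to 0.875 m from the base axis. Payload 4.7 kg.
Tool frame: the origin (TCP) lies midway between the tips of the shut fingers; the grasp point (between the pads) lies 19 mm behind it; z points along the fingers, y is the direction in which the jaws open and shut (so a half turn about z gives the same grasp; the last joint's range is limited). The gripper opens to 87 mm and grips with 3 to 60 N. Pads are 19 mm wide; open, the fingers measure 117 mm over their backs; the gripper's body (75 mm by 190 mm) begins 51 mm behind the grasp point.
Start: joints at [1.325, 0.321, -0.07, 1.45, 0.023, 1.371, -0.057], TCP at [0.167, -0.628, 0.223] pointing down, gripper open.
Joint ranges: [-2.86, 2.86], [-0.3, 2.09], [-1.38, 1.24], [0.06, 2.45], [-1.56, 4.7], [0.09, 2.05], [-2.69, 2.69]. Speed limits (rad/s): [2.57, 2.57, 3.14, 3.14, 3.14, 3.14, 3.14].

### API

Orientations are given as a unit quaternion [w, x, y, z].
In Python, from bench import * gives the robot as it stands. The module is installed in compiled form; this text tells all that it offers. Calls block until the motion is done:
- move_to(position, orientation): joint-space move of the TCP to a pose.
- movel(position, frame=None, vel=0.15, stop_force=None): straight line of the TCP; frame=None keeps the orientation; vel is the mean speed in m/s. With stop_force (N) it stops when the force on the tool has changed by that much, and returns True; else False.
- movej(angles): joint-space move.
- set_gripper(opening): finger opening in m; the grip force is fixed at half the most; returns when the fingers have stopped.
- pause(seconds).
- solve_ik(position, orientation): joint angles nearest the present ones, or None.
- read_state(): the state.
- read_camera(name): name is "scene" or "top" or "wrist"; returns a dict with "frame" (384x512x3 uint8, red, green, blue), "camera_matrix" (3x3 intrinsics, pixels), "camera_from_world" (4x4, takes a point from world to camera coordinates). Camera axes: x right, y down, z forward; pixel columns grow to the right and rows downward; lengths in m; the calibration is good to about 2 mm. A picture is of the moment at which its call begins. There is no depth.
A pose or a line that the arm cannot do raises PlanningError and nothing moves.
- finish_job(): hands the job in, once; it reports no verdict.
The state is a dict: "time": time; "q": joint angles; "joint_velocities": joint speeds; "joint_efforts": joint torques, N m; "position": TCP position; "tool_rot": TCP orientation; "force": force on the tool from outside, world axes, zero at the start; "moment": the same for the moment, N m; "opening": finger opening in m.
Only numpy, scipy, OpenCV 4.12 (cv2) and the standard library are available. Lean on these libraries where they do the work, as an engineer would, in place of code of your own. Each camera call takes 0.05 s, during which the arm holds its last target.

### The job

The largest of the three loose brass check weights is going away for calibration: stand it upright in the round well of the grey case base, put the white cover over it, and press the cover straight down until the clips at both ends have snapped under the base's rim and the cover sits fully home. Drop neither the weight nor the cover, and leave the other two weights and the sample pot where they stand.

Things in the scene. Friction and masses are not known exactly. Their poses are not given: they have to be found in the camera images.
- case_base: Grey oblong case base, fixed to the worktop: 76 (x) x 84 (y) foot, plinth, then a projecting rim 62 x 74 mm, from 22 to 29 mm above the worktop; inside it a block 48 x 58 mm rises to 34 mm and holds the well. Origin: centre of the underside, z up, y along its long side. The clips snap under the rim at the two short ends (+y, -y).
- well (a point): Centre of the floor of the round well in the base, 21 mm above the worktop; the well is 37 mm wide and 13 mm deep (mouth 34 mm above the worktop, small chamfer). Axes as the base.
- cover_centre (a point): Centre (half-way up) of the white cover, open below, upright on the worktop: 73 (x) x 83 (y, over the clips) x 92 mm high, 95 g; y along its long side. Fits the base with long sides parallel, either way round. Flat top 24 mm above this point. Home, its short end walls stand on the rim and this point is 55 mm above the base's origin.
- clip_a (a joint): Grey sprung clip at the cover's +y end with a 4 mm barb at its foot: 0 when it hangs straight (at rest), positive rad when its foot is bent outwards; about 0.1 while the barb rides over the rim, 0 again once snapped under it.
- clip_b (a joint): The same for the clip at the cover's -y end.
- weight_large_centre (a point): Centre (half-way up) of the largest loose brass check weight, upright, 33 mm wide, 52 mm high, about 0.5 kg: round body 33 mm wide, 38 mm high (shoulder 12 mm above this point), on it a round knob 18 mm wide from 12 to 26 mm above this point. Grasp the knob or the body.
- weight_medium_centre (a point): Centre of a like brass check weight, 26 mm wide and 41 mm high, to be left alone.
- weight_small_centre (a point): Centre of a like brass check weight, 21 mm wide and 33 mm high, to be left alone.
- pot_centre (a point): Centre of a closed round white sample pot, 46 mm wide and 44 mm high, to be left alone.
- weight_large: The same large weight, origin at the centre of its underside.
- case_cover: The same cover with its clips, origin at the centre of its underside (46 mm below its centre point).
- cover_rib (a point): Centre of the pull rib on the cover's top: 14 mm thick (x), 44 mm long (y), 22 mm high (35 mm above the cover's centre); grasp it from above across x. The cover's two long walls pass outside the rim with 1.5 mm play from 20 mm above home; the barbs meet the rim 12 mm above home; pushing both over it takes about 10 N straight down.
There are look-alikes about, which are no part of the job. What is shaped like the case_cover but green is not meant. What is shaped like the weight_large but brown is not meant.

How it is judged:
On the way:
1. the large weight stands upright on the floor of the well, let go (horizontal distance between weight_large_centre and well below 0.005 m and z of weight_large_centre in the frame of case_base below 0.05 m and angle between weight_large's own z axis and vertical below 0.1 rad and contact force between the fingers and weight_large below 0.05 N), for 0.2 s.
At the end, for the whole second after the job is handed in: Large weight upright (0.1 rad) on the well's floor (within 5 mm of centre, 3 mm of the floor); cover fully home (within 2 mm of its seat, 4 mm of centre, 0.05 rad of level, 0.1 rad of parallel), at rest, both clips snapped straight under the rim (within 0.03 rad) (horizontal distance between weight_large_centre and well below 0.005 m and z of weight_large_centre in the frame of case_base below 0.05 m and angle between weight_large's own z axis and vertical below 0.1 rad and horizontal distance between cover_centre and case_base below 0.004 m and z of cover_centre in the frame of case_base below 0.057 m and angle between case_cover's own z axis and vertical below 0.05 rad and angle between the y axis of case_cover and the y axis of case_base, either way round below 0.1 rad and value of joint each of clip_a, clip_b below 0.03 rad and linear speed of case_cover below 0.02 m/s); the robot touches nothing.
It fails at once if the medium or the small weight or the sample pot is moved by more than 3 cm (distance of any of weight_medium_centre, weight_small_centre, pot_centre from where it was at the start of the episode above 0.03 m).
It fails at once if the large weight is dropped (it falls free at more than 0.7 m/s) (linear speed of weight_large above 0.7 m/s and contact force between the fingers and weight_large below 0.05 N).
It fails at once if the cover is dropped (it falls free at more than 0.7 m/s) (linear speed of case_cover above 0.7 m/s and contact force between the fingers and case_cover below 0.05 N).
It also fails if it takes over 58 s, if anything falls off the work surface, if the arm or the gripper's body presses on something with over 40 N, if the wrist force passes 120 N, or if a joint passes its speed limit or range.

## Working session

There is one attempt and no reset: what is moved stays moved. The work goes in short steps, each a Python script; the robot and the scene stay as the last script left them, time stands still between calls to the robot, and variables do not carry over. Pictures are saved under pics/ and viewed, and the job is handed in when it is done.

```bash
mkdir -p pics; python3 - <<'E'
from bench import *
import cv2
for n in ("scene","top","wrist"):
    c=read_camera(n); cv2.imwrite(f"pics/{n}0.png",cv2.resize(c["frame"][:,:,::-1],(800,600),interpolation=cv2.INTER_CUBIC))
    print(n,c["camera_matrix"].round(1).tolist(),c["camera_from_world"].round(3).tolist())
s=read_state();print(s["time"],s["tool_rot"],s["force"],s["opening"])
E
```

```text
scene [[474.3, 0.0, 249.3], [0.0, 474.3, 188.7], [0.0, 0.0, 1.0]] [[0.826, 0.563, -0.004, -0.424], [0.508, -0.747, -0.429, -0.256], [-0.244, 0.352, -0.903, 1.1], [0.0, 0.0, 0.0, 1.0]]
top [[353.1, 0.0, 260.8], [0.0, 353.1, 195.2], [0.0, 0.0, 1.0]] [[0.002, -1.0, 0.014, -0.045], [-0.985, -0.005, -0.17, 0.52], [0.17, -0.014, -0.985, 0.858], [0.0, 0.0, 0.0, 1.0]]
wrist [[270.8, 0.0, 258.8], [0.0, 270.8, 190.5], [0.0, 0.0, 1.0]] [[0.258, -0.966, -0.001, -0.649], [-0.92, -0.246, 0.304, -0.037], [-0.294, -0.077, -0.953, 0.392], [0.0, 0.0, 0.0, 1.0]]
0.15 [-7.00816597e-04  9.91573956e-01  1.29539876e-01 -1.38951528e-04] [ 0.14207657 -0.1692465   0.6600327 ] 0.08725343861148468
```

View pics/scene0.png

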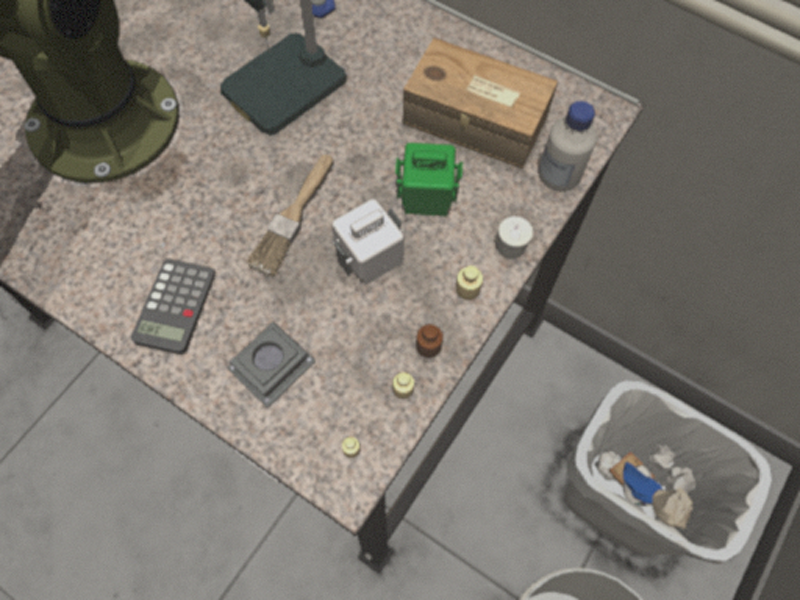

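View pics/top0.png

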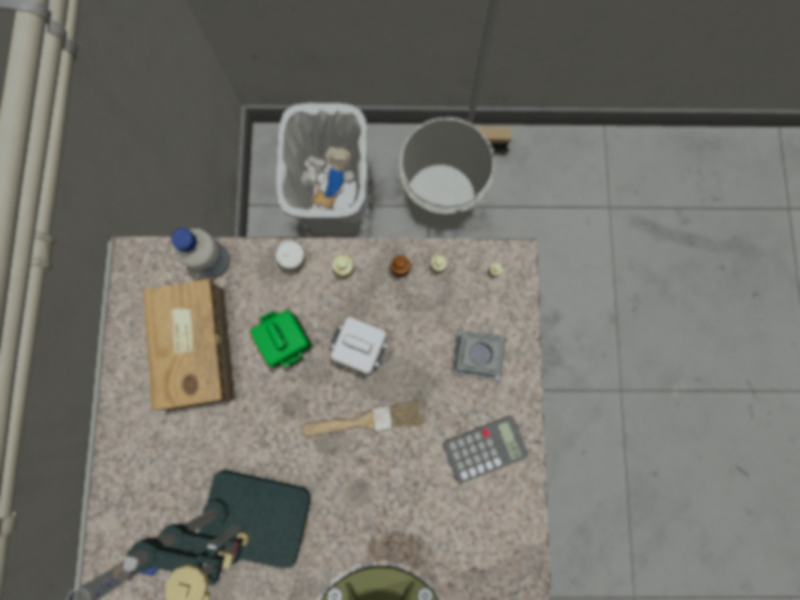

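View pics/wrist0.png

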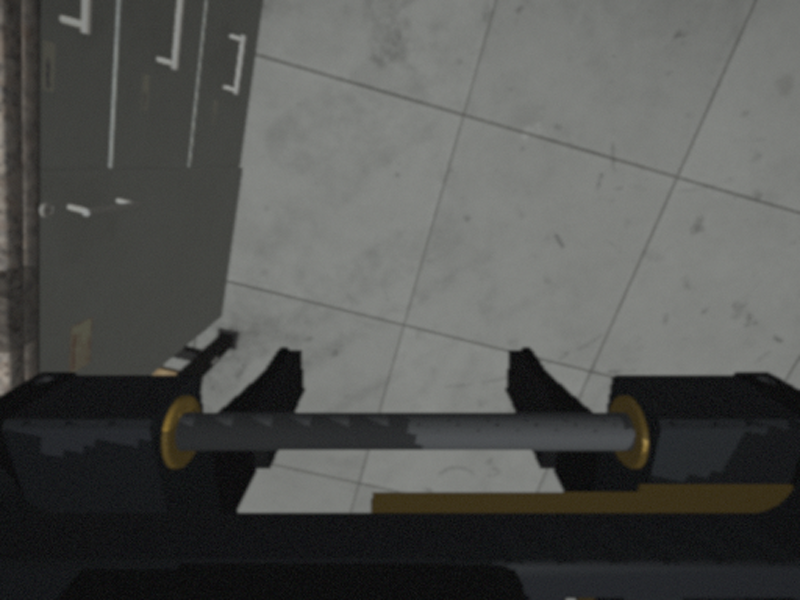

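The scene view (800x600) shows:

- **Weights:** brass at (469,282), (403,384) and (350,446), plus the brown look-alike at (429,341).
- **Covers:** white at (368,240), and the green look-alike at (430,180).
- **Base and pot:** base at (270,362), pot at (514,236).

By size and colour, the large weight should be the one at (469,282). I'll check it in close crops.

```bash
cat > h.py <<'E'
from bench import *
import cv2, numpy as np
from scipy.spatial.transform import Rotation as R
def crop(c,x0,y0,w,h,k,name):
    im=c["frame"][y0:y0+h,x0:x0+w,::-1]
    im=cv2.resize(im,(w*k,h*k),interpolation=cv2.INTER_CUBIC)
    cv2.imwrite("pics/"+name,im)
def w2p(c,p):
    p=np.asarray(p,float); q=c["camera_from_world"]@np.r_[p,1]; u=c["camera_matrix"]@q[:3]; return u[:2]/u[2]
def p2w(c,u,v,z):
    T=c["camera_from_world"]; Rm=T[:3,:3]; o=-Rm.T@T[:3,3]
    d=Rm.T@np.linalg.inv(c["camera_matrix"])@np.array([u,v,1.]); return o+d*(z-o[2])/d[2]
E
python3 - <<'E'
from h import *
c=read_camera("scene"); np.save("scene.npy",c,allow_pickle=True)
crop(c,200,110,150,110,5,"s_a.png"); crop(c,140,190,140,110,5,"s_b.png")
t=read_camera("top"); np.save("top.npy",t,allow_pickle=True)
crop(t,200,150,130,100,6,"t_a.png")
E
```

```text
(no output)
```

View pics/s_a.png

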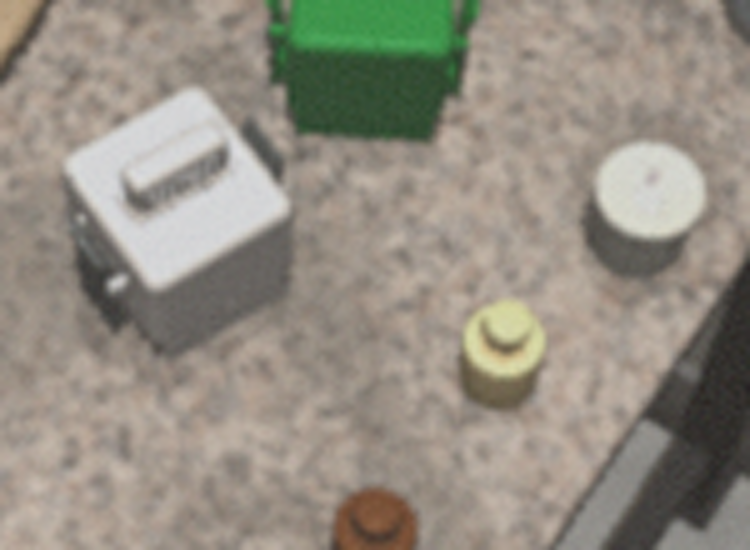

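View pics/s_b.png

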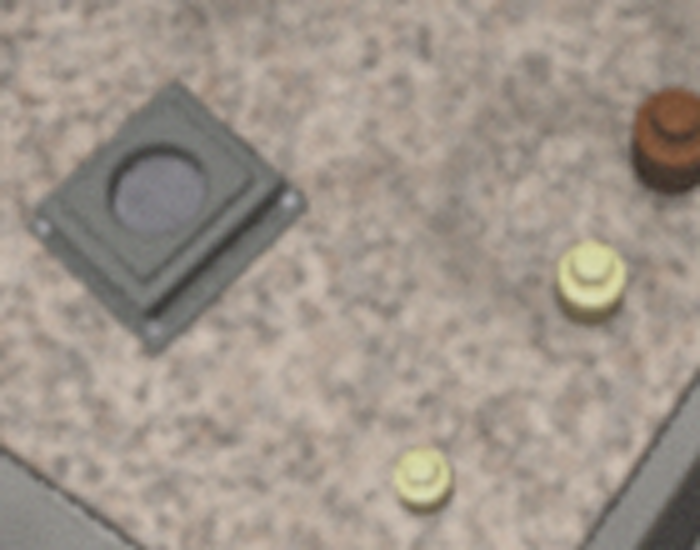

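View pics/t_a.png

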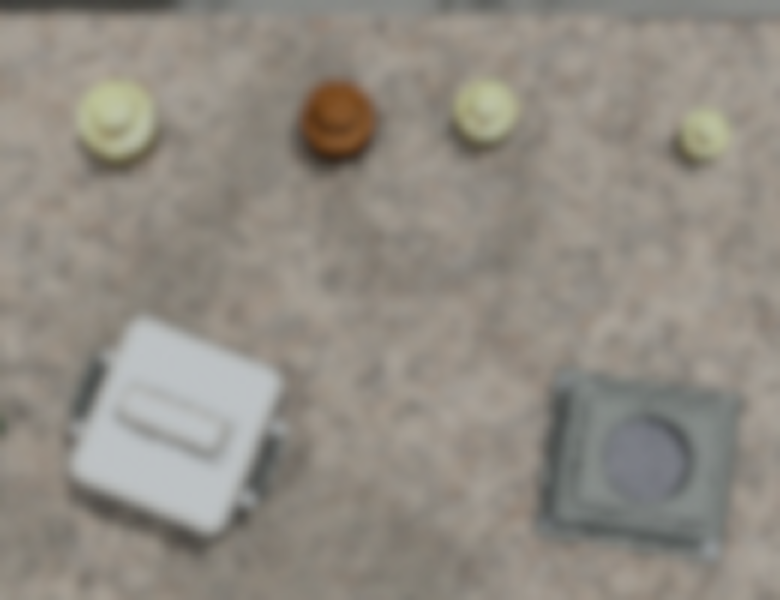

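```bash
cat > m.py <<'E'
from h import *
s=np.load("scene.npy",allow_pickle=True).item();t=np.load("top.npy",allow_pickle=True).item()
def f(c,x0,y0,k,pts,z): return np.array([p2w(c,x0+(X+.5)/k-.5,y0+(Y+.5)/k-.5,z)[:2] for X,Y in pts])
A=lambda p,z:f(s,200,110,5,p,z)
B=lambda p,z:f(s,140,190,5,p,z)
T=lambda p,z:f(t,200,150,6,p,z)
print("large knob s",A([(509,320)],.052),"t",T([(114,114)],.052)," shoulder s",A([(504,343)],.038),"t",T([(116,118)],.038))
# widths of shoulders
for n,v in dict(L=T([(77,118),(157,118)],.038),Br=T([(301,118),(376,118)],.038),M=T([(453,112),(518,112)],.03),S=T([(677,134),(729,134)],.024)).items(): print(n,v.mean(0).round(3),np.linalg.norm(v[1]-v[0]).round(4))
for n,v in dict(cs=A([(196,86),(292,211),(155,292),(64,170)],.07),ct=T([(141,315),(288,377),(213,539),(69,477)],.07)).items():
    d=np.linalg.norm(np.roll(v,-1,0)-v,axis=1); print(n,v.mean(0).round(4),d.round(4),v.round(4).tolist(),[round(float(np.degrees(np.arctan2(*(np.roll(v,-1,0)-v)[i][::-1]))),1) for i in range(4)])
print("well s",B([(159,190)],.034),"t",T([(648,458)],.034))
print("pot",A([(650,190)],.044))
for n,v in dict(foot_t=T([(562,366),(744,390),(722,558),(540,531)],.01),blk_s=B([(168,106),(260,180),(145,280),(62,207)],.034),rim_s=B([(175,80),(285,182),(148,312),(38,212)],.029)).items():
    d=np.linalg.norm(np.roll(v,-1,0)-v,axis=1); print(n,v.mean(0).round(4),d.round(4),[round(float(np.degrees(np.arctan2(*(np.roll(v,-1,0)-v)[i][::-1]))),1) for i in range(4)])
E
python3 m.py
```

```text
large knob s [[0.59081592 0.06850332]] t [[0.58803786 0.06576969]]  shoulder s [[0.59189709 0.06549819]] t [[0.5897669  0.06638963]]
L [0.59  0.066] 0.0347
Br [ 0.59 -0.03] 0.0326
M [ 0.595 -0.095] 0.0286
S [ 0.587 -0.192] 0.0231
cs [0.4549 0.0356] [0.0697 0.0643 0.0662 0.0652] [[0.4338, 0.0792], [0.4983, 0.0528], [0.4745, -0.007], [0.4129, 0.0175]] [-22.3, -111.7, 158.3, 71.3]
ct [0.4524 0.0348] [0.0659 0.0726 0.0639 0.0724] [[0.4984, 0.0508], [0.4729, -0.01], [0.4068, 0.0198], [0.4316, 0.0787]] [-112.7, 155.8, 67.1, -22.7]
well s [[ 0.44306462 -0.16056392]] t [[ 0.44322052 -0.16274194]]
pot [[0.60559069 0.1555436 ]]
foot_t [ 0.4441 -0.1636] [0.0807 0.0743 0.0798 0.073 ] [-97.3, 171.0, 81.8, -8.3]
blk_s [ 0.4437 -0.1614] [0.0483 0.0573 0.0445 0.0559] [-5.2, -101.5, 173.5, 82.2]
rim_s [ 0.4435 -0.1606] [0.0622 0.0713 0.0601 0.0733] [-9.1, -99.0, 172.7, 82.7]
```

```bash
cat >> h.py <<'E'
def quat(phi): # phi deg: direction of tool y (jaw) in world
    a=np.radians(phi+90)/2; return [0.,float(np.cos(a)),float(np.sin(a)),0.]
E
python3 - <<'E'
from h import *
c=read_camera("wrist");T=c["camera_from_world"];s=read_state()
o=-T[:3,:3].T@T[:3,3];w,x,y,z=s["tool_rot"];Rt=R.from_quat([x,y,z,w]).as_matrix()
print("cam in tool",Rt.T@(o-s["position"]),"fwd",Rt.T@T[2,:3])
for p,ph in [((.59,.0665,.018),-90),((.59,.0665,.018),0),((.59,.0665,.018),-180),((.443,-.161,.04),-90),((.443,-.161,.04),-8),((.454,.035,.07),-23),((.443,-.161,.2),-8),((.443,-.161,.2),172),((.454,.035,.07),157),((.38,-.161,.2),-90)]:
    q=solve_ik(p,quat(ph)); print(p,ph,None if q is None else np.round(q,2))
E
```

```text
cam in tool [ 0.08409354 -0.00044044 -0.16193939] fwd [-3.04323963e-01  2.30072400e-04  9.52568566e-01]
(0.59, 0.0665, 0.018) -90 [ 0.58  0.57 -0.92  1.78  0.51  1.06 -2.1 ]
(0.59, 0.0665, 0.018) 0 [ 0.66  0.64 -1.05  1.78  0.62  1.1  -0.6 ]
(0.59, 0.0665, 0.018) -180 [ 0.74  0.73 -1.18  1.77  0.74  1.16  2.46]
(0.443, -0.161, 0.04) -90 [ 0.81  0.16 -0.55  2.07  0.1   0.94 -1.36]
(0.443, -0.161, 0.04) -8 [ 0.87  0.17 -0.61  2.06  0.12  0.94  0.06]
(0.454, 0.035, 0.07) -23 [ 0.85  0.14 -1.02  2.06  0.14  1.01 -0.64]
(0.443, -0.161, 0.2) -8 [ 0.92 -0.03 -0.61  1.89 -0.02  1.28  0.17]
(0.443, -0.161, 0.2) 172 None
(0.454, 0.035, 0.07) 157 [ 0.99  0.18 -1.18  2.06  0.2   1.02  2.45]
(0.38, -0.161, 0.2) -90 [ 0.91 -0.18 -0.51  2.01 -0.09  1.29 -1.14]
```

```bash
python3 - <<'E'
from h import *
t0=read_state()["time"]
move_to([.443,-.161,.2],quat(-50))
c=read_camera("wrist"); np.save("wb.npy",c,allow_pickle=True)
cv2.imwrite("pics/wb.png",cv2.resize(c["frame"][:,:,::-1],(800,600),interpolation=cv2.INTER_CUBIC))
print(t0,read_state()["time"],read_state()["position"])
for p in [(.443,-.161,.034)]: print(w2p(c,p)*1.5625)
E
```

```text
0.3 2.3083 [ 0.44285405 -0.16247547  0.19999909]
[403.34869948 271.77297194]
```

View pics/wb.png

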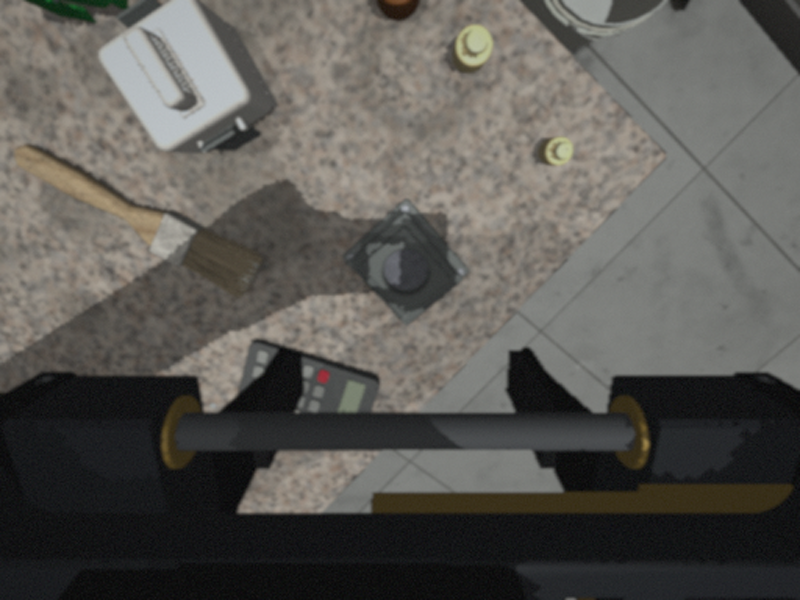

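```bash
python3 - <<'E'
from h import *
c=np.load("wb.npy",allow_pickle=True).item()
g=c["frame"][120:215,210:310,::-1]; g=np.clip(g.astype(float)*1.6,0,255).astype(np.uint8)
cv2.imwrite("pics/wbc.png",cv2.resize(g,None,fx=6,fy=6,interpolation=cv2.INTER_CUBIC))
print(read_state()["position"])
E
```

```text
[ 0.44285405 -0.16247547  0.19999909]
```

View pics/wbc.png

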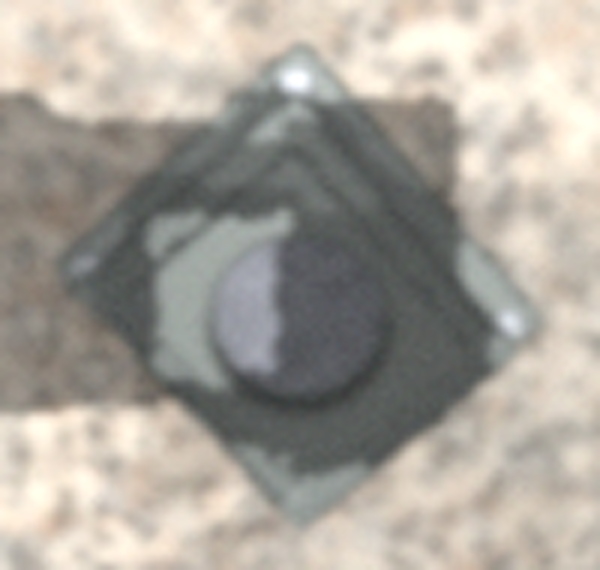

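```bash
python3 - <<'E'
from h import *
c=np.load("wb.npy",allow_pickle=True).item()
f=lambda P,z:np.array([p2w(c,210+(X+.5)/6-.5,120+(Y+.5)/6-.5,z)[:2] for X,Y in P])
print(f([(300,322)],.034))
v=f([(297,42),(543,328),(303,525),(60,265)],.008)
e=np.roll(v,-1,0)-v
print(v.mean(0),np.linalg.norm(e,axis=1),np.degrees(np.arctan2(e[:,1],e[:,0])))
# go to weight, look
move_to([.59,.0665,.16],quat(-90)); print(read_state()["position"],read_state()["time"])
c=read_camera("wrist"); np.save("ww.npy",c,allow_pickle=True)
u=w2p(c,(.59,.0665,.045)); print(u); x0,y0=int(u[0])-50,int(u[1])-50;print(x0,y0)
crop(c,x0,y0,100,100,6,"ww.png")
E
```

```text
[[ 0.44482609 -0.16181503]]
[ 0.4447395  -0.16244987] [0.08356659 0.07168973 0.082031   0.07136676] [-98.72738887 171.21945786  81.03647291  -7.54731008]
[0.59005662 0.06500957 0.15983366] 3.55
[257.56156867 186.5584475 ]
207 136
```

View pics/ww.png

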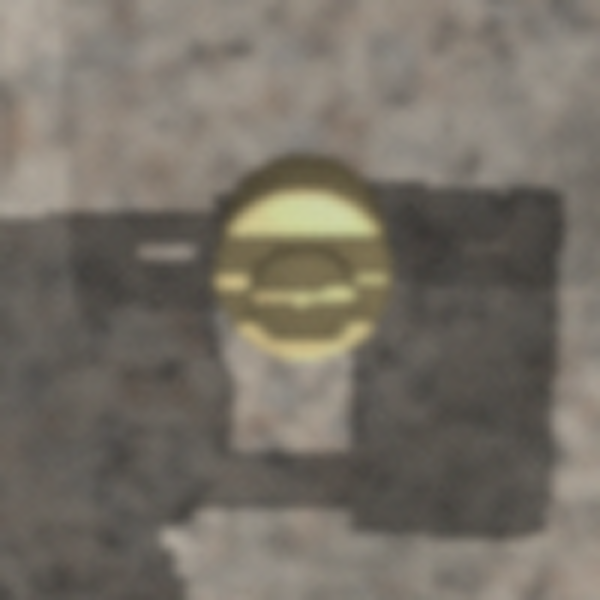

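```bash
python3 - <<'E'
from h import *
c=np.load("ww.npy",allow_pickle=True).item()
f=lambda P,z:np.array([p2w(c,207+(X+.5)/6-.5,136+(Y+.5)/6-.5,z)[:2] for X,Y in P])
print("sh",f([(303.5,275)],.038),"knob",f([(302,295)],.052), f([(215,275),(392,275)],.038))
pause(0.3); s=read_state(); print(s["position"],s["q"],solve_ik([.59,.0665,.16],quat(-90)),s["force"])
E
```

```text
sh [[0.59372604 0.06694678]] knob [[0.59409125 0.06713782]] [[0.59374016 0.08300996]
 [0.59371191 0.05088171]]
[0.5900439  0.06585812 0.16019959] [ 0.52622256  0.34571875 -0.82743748  1.6554961   0.2659151   1.25742458
 -1.92607566] [ 0.52555987  0.346349   -0.82781098  1.65538077  0.26592399  1.2574004
 -1.92626255] [0.21925737 0.36259237 0.55668041]
```

```bash
python3 - <<'E'
from h import *
def st(m):
    s=read_state(); print(m,round(s["time"],2),s["position"].round(4),round(s["opening"],4),s["force"].round(2))
set_gripper(.06)
move_to([.592,.067,.08],quat(-90)); 
print(movel([.592,.067,.018],stop_force=8)); st("down")
set_gripper(.0); st("grip1"); 
set_gripper(.055)
movel([.592,.067,.075],vel=.2)
move_to([.592,.067,.075],quat(-8)); 
print(movel([.592,.067,.018],stop_force=8)); st("down2")
set_gripper(.0); pause(.2); st("grip2")
E
```

```text
False
down 5.66 [0.5932 0.0674 0.0194] 0.0596 [-0.14  0.26  0.55]
grip1 6.28 [0.5922 0.0667 0.0183] 0.0303 [-0.57 -0.21  1.85]
False
down2 9.18 [0.592  0.0674 0.0181] 0.0551 [ 0.71 -0.27  0.55]
grip2 9.94 [0.5924 0.067  0.0185] 0.0307 [-0.3  -0.69  3.64]
```

```bash
python3 - <<'E'
from h import *
def st(m):
    s=read_state(); print(m,round(s["time"],2),s["position"].round(4),round(s["opening"],4),s["force"].round(2))
movel([.592,.067,.125],vel=.12); st("lift")
movel([.444,-.162,.125],vel=.2); st("over")
movel([.444,-.162,.075],vel=.12); pause(.3); st("hover")
c=read_camera("wrist"); np.save("wh.npy",c,allow_pickle=True); 
u=w2p(c,(.444,-.162,.06)); x0,y0=int(u[0])-60,int(u[1])-50;print(x0,y0)
crop(c,x0,y0,120,100,6,"wh.png")
c=read_camera("scene"); np.save("sh.npy",c,allow_pickle=True)
u=w2p(c,(.444,-.162,.06)); x0,y0=int(u[0])-60,int(u[1])-50;print(x0,y0)
crop(c,x0,y0,120,100,6,"sh.png")
E
```

```text
lift 10.98 [0.5913 0.0666 0.124 ] 0.0309 [ 0.28 -0.39 -6.08]
over 12.5 [ 0.4445 -0.161   0.1251] 0.0308 [ 0.23  0.04 -4.38]
hover 13.37 [ 0.4444 -0.1623  0.0756] 0.0309 [-0.71  0.07 -4.93]
198 176
109 173
```

View pics/wh.png

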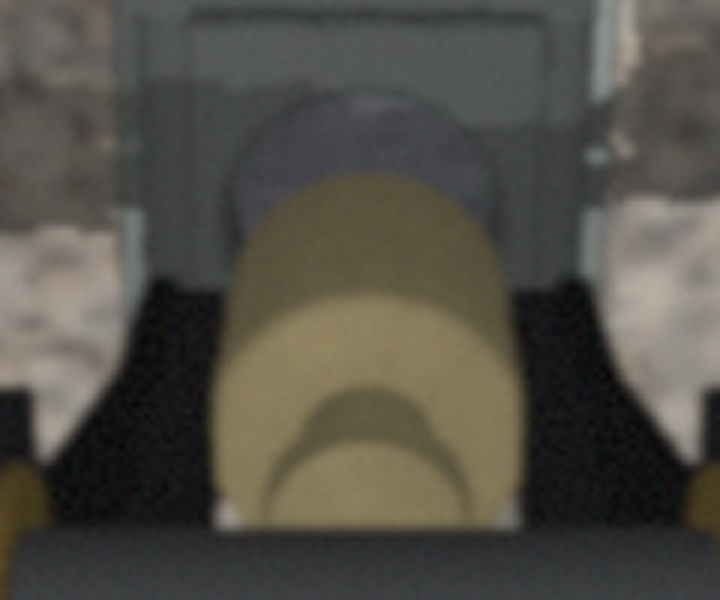

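View pics/sh.png

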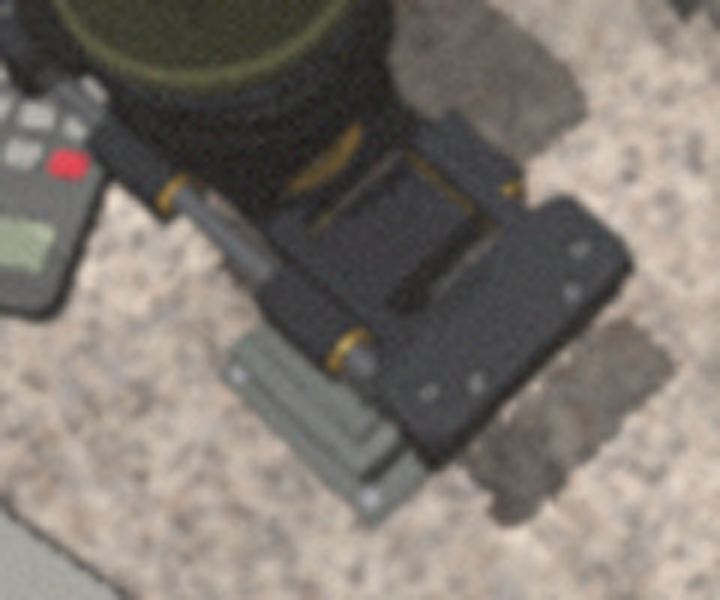

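```bash
python3 - <<'E'
from h import *
c=np.load("wh.npy",allow_pickle=True).item()
g=lambda X,Y,z:p2w(c,198+(X+.5)/6-.5,176+(Y+.5)/6-.5,z)[:2]
e=np.array([np.cos(np.radians(-8)),np.sin(np.radians(-8))]); n=np.array([-e[1],e[0]])
far=np.array(g(365,172,.0576))-g(365,90,.034)
o=(-c["camera_from_world"][:3,:3].T@c["camera_from_world"][:3,3])[:2]
d=np.array(g(365,90,.034))-o; d/=np.linalg.norm(d); print("view dir",d)
print("well c",g(365,90,.034)-d*.0185, "block far edge centre", g(367.5,14,.034)-d*.029)
print("weight c",g(368,172,.0576)-d*.0165)
print("block edges width",g(188,14,.034)-g(547,14,.034))
E
```

```text
view dir [-0.13935642 -0.99024229]
well c [ 0.44919319 -0.12483797] block far edge centre [ 0.45241956 -0.10423328]
weight c [ 0.44890322 -0.12945057]
block edges width [-0.04610855  0.00648157]
```

The wrist crop has the well centred at column 365, weight axis at 368 and block edges at 188 and 547. Reprojected, that gives the well at (.444,-.1616) and the weight at (.4443,-.162), so they are aligned. I'll lower the weight now.

```bash
python3 - <<'E'
from h import *
def st(m):
    s=read_state(); print(m,round(s["time"],2),s["position"].round(4),round(s["opening"],4),s["force"].round(2))
movel([.4442,-.1617,.058],vel=.1); st("a")
r=movel([.4442,-.1617,.0385],vel=.04,stop_force=5); pause(.2); st(r)
E
```

```text
a 13.78 [ 0.4436 -0.1613  0.0576] 0.0309 [ 0.5   0.15 -4.09]
True 14.47 [ 0.4439 -0.1619  0.0395] 0.0312 [-1.38  0.11  5.92]
```

```bash
python3 - <<'E'
from h import *
def st(m):
    s=read_state(); print(m,round(s["time"],2),s["position"].round(4),round(s["opening"],4),s["force"].round(2))
set_gripper(.06); pause(.1); st("open")
movel([.4442,-.1617,.13],vel=.2); 
c=read_camera("wrist"); np.save("wr.npy",c,allow_pickle=True)
u=w2p(c,(.444,-.162,.06)); x0,y0=int(u[0])-60,int(u[1])-50;print(x0,y0)
crop(c,x0,y0,120,100,6,"wr.png")
move_to([.454,.035,.19],quat(-23)); pause(.3); st("cover")
c=read_camera("wrist"); np.save("wc.npy",c,allow_pickle=True)
u=w2p(c,(.454,.035,.07)); x0,y0=int(u[0])-65,int(u[1])-50;print(x0,y0)
crop(c,x0,y0,130,100,6,"wc.png")
E
```

```text
open 15.37 [ 0.4424 -0.1616  0.0384] 0.0599 [-0.28 -0.15 -0.1 ]
199 151
cover 17.16 [0.4539 0.034  0.1898] 0.0599 [-0.09 -0.46  0.32]
193 134
```

View pics/wr.png

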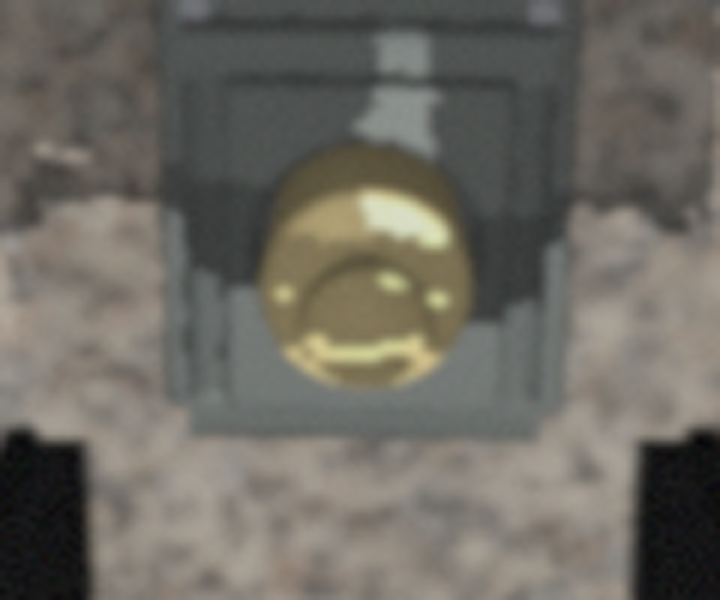

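View pics/wc.png

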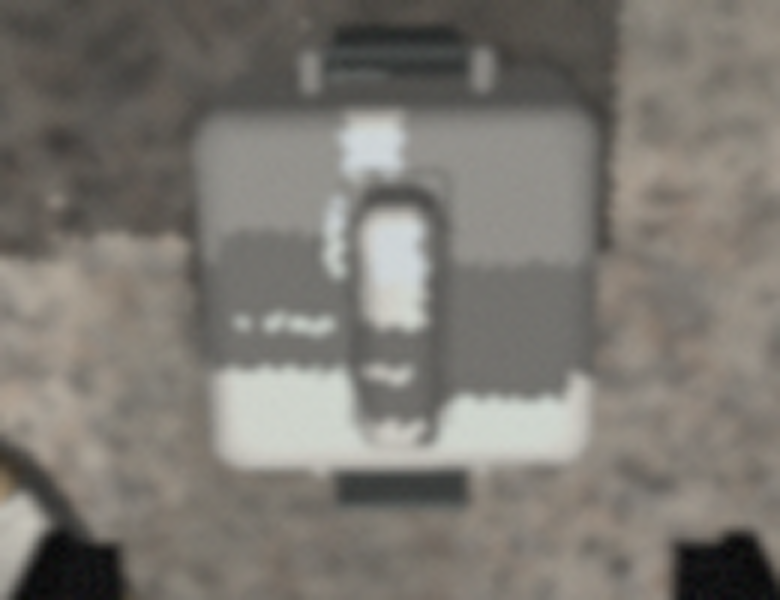

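```bash
python3 - <<'E'
from h import *
def F(n,x0,y0):
    c=np.load(n,allow_pickle=True).item(); return lambda P,z:np.array([p2w(c,x0+(X+.5)/6-.5,y0+(Y+.5)/6-.5,z)[:2] for X,Y in P])
def rep(m,v):
    e=np.roll(v,-1,0)-v; print(m,v.mean(0).round(4),np.linalg.norm(e,axis=1).round(4),np.degrees(np.arctan2(e[:,1],e[:,0])).round(1))
g=F("wc.npy",193,134)
rep("cover top",g([(193,108),(602,105),(595,470),(210,470)],.07))
rep("rib top",g([(360,207),(430,207),(434,446),(363,446)],.092))
rep("clips hi",g([(335,30),(462,30)],.05)); 
h=F("wr.npy",199,151)
print("weight sh",h([(367,284)],.059),"knob",h([(366,322)],.073))
rep("base block",h([(228,80),(514,77)],.034))
rep("foot",h([(163,5),(580,5),(537,437),(192,437)],.01))
s=read_state();w,x,y,z=s["tool_rot"];M=R.from_quat([x,y,z,w]).as_matrix();print(s["position"],M[:,1],np.degrees(np.arctan2(M[1,1],M[0,1])),M[:,2])
E
```

```text
cover top [0.4553 0.0371] [0.0712 0.0684 0.072  0.0679] [ -22.6 -112.   156.9   67.4]
rib top [0.4549 0.0375] [0.0115 0.0419 0.0122 0.0419] [ -23.1 -111.8  156.9   67.2]
clips hi [0.4726 0.0785] [0.0234 0.0234] [-23.1 156.9]
weight sh [[ 0.4443153  -0.15905364]] knob [[ 0.44405497 -0.15989087]]
base block [ 0.4486 -0.1331] [0.0461 0.0461] [ -7.4 172.6]
foot [ 0.4435 -0.1658] [0.0725 0.0822 0.0653 0.0821] [  -8.  -101.4  172.1   83.7]
[0.45392489 0.03430812 0.18988913] [ 9.19958806e-01 -3.92014202e-01 -8.13135253e-04] -23.079895199242525 [-2.86426347e-04  1.40207670e-03 -9.99998976e-01]
```

```bash
python3 - <<'E'
from h import *
def st(m):
    s=read_state(); print(m,round(s["time"],2),s["position"].round(4),round(s["opening"],4),s["force"].round(2))
print(solve_ik([.4545,.0358,.074],quat(67)))
move_to([.4545,.0358,.115],quat(67)); pause(.2)
print(movel([.4545,.0358,.0745],vel=.12,stop_force=5)); st("d1")
set_gripper(0); pause(.2); st("sq")
set_gripper(.07)
movel([.4545,.0358,.115],vel=.2)
move_to([.4545,.0358,.115],quat(-23)); set_gripper(.05); pause(.1)
print(movel([.4545,.0358,.0735],vel=.12,stop_force=5)); st("d2")
set_gripper(0); pause(.3); st("grip")
E
```

```text
[ 1.11888071  0.25470474 -1.34517312  2.05541258  0.28764997  1.04637142
  0.8032654 ]
False
d1 19.05 [0.4546 0.0361 0.0747] 0.0597 [-0.19 -0.53 -0.15]
sq 19.7 [0.455  0.0357 0.075 ] 0.0435 [-0.01  0.4   5.76]
False
d2 23.46 [0.4545 0.0362 0.0736] 0.0502 [-0.06 -0.38  0.88]
grip 24.47 [0.4546 0.0358 0.0736] 0.0134 [0.62 0.7  1.61]
```

Openings of .0435 and .0134 match the rib's 44 x 14 mm, so the cover is centred in both directions. Next I'll lift it and carry it over.

```bash
python3 - <<'E'
from h import *
def st(m):
    s=read_state(); print(m,round(s["time"],2),s["position"].round(4),round(s["opening"],4),s["force"].round(2))
movel([.4545,.0358,.19],vel=.12); st("lift")
move_to([.4442,-.1617,.19],quat(-7.8)); pause(.3); st("over")
for n in("wrist","scene"):
    c=read_camera(n); np.save(n[0]+"k.npy",c,allow_pickle=True)
    u=w2p(c,(.444,-.162,.08)); x0,y0=max(0,int(u[0])-65),int(u[1])-50;print(x0,y0)
    crop(c,x0,y0,130,100,6,n[0]+"k.png")
E
```

```text
lift 25.58 [0.4539 0.0358 0.1892] 0.0134 [ 0.38  0.42 -2.23]
over 26.69 [ 0.4445 -0.1606  0.1901] 0.0139 [ 0.72 -0.19 -1.74]
193 139
102 169
```

View pics/wk.png

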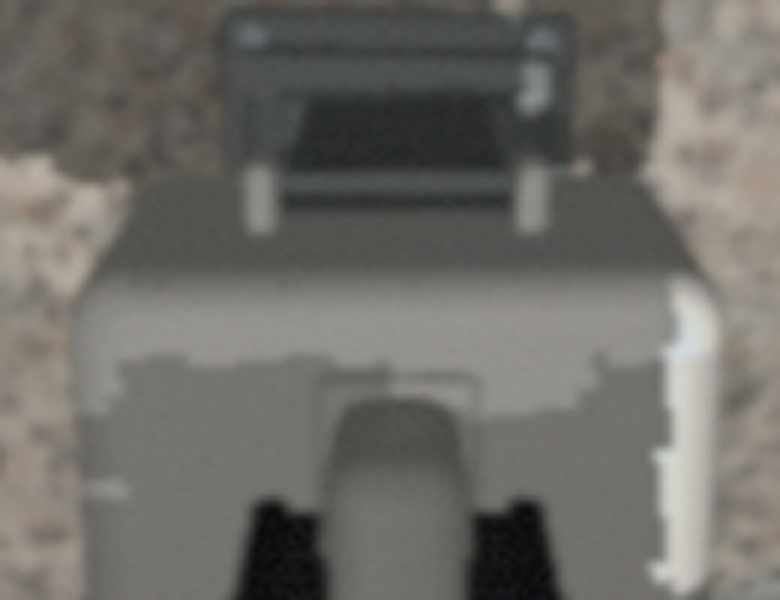

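View pics/sk.png

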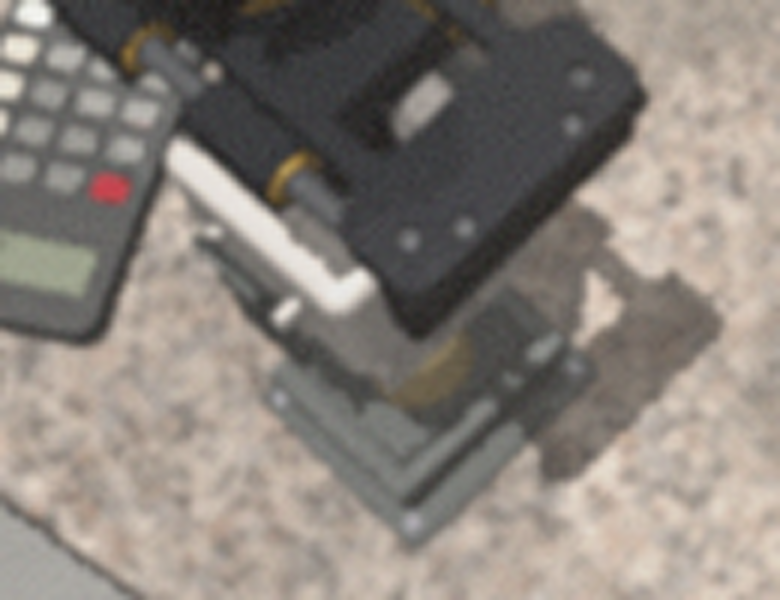

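The cover's far edge (rows 275-285) and the base's foot edge (row about 12) are parallel and centred (both near column 398). I'll lower it in stages with force stops.

```bash
python3 - <<'E'
from h import *
def st(m):
    s=read_state(); print(m,round(s["time"],2),s["position"].round(4),round(s["opening"],4),s["force"].round(2),s["moment"].round(2))
movel([.4442,-.1617,.112],vel=.1); pause(.3); st("a")
r=movel([.4442,-.1617,.097],vel=.03,stop_force=4); st(r)
c=read_camera("wrist")
u=w2p(c,(.444,-.162,.08)); x0,y0=max(0,int(u[0])-65),int(u[1])-70;print(x0,y0)
crop(c,x0,y0,130,100,6,"wk2.png")
E
```

```text
a 28.02 [ 0.4445 -0.1619  0.1124] 0.0135 [-1.07 -0.24 -0.36] [ 0.02 -0.07 -0.02]
False 28.68 [ 0.4441 -0.1618  0.0969] 0.0137 [ 0.33 -0.67 -0.03] [-0.29 -0.01  0.  ]
193 156
```

View pics/wk2.png

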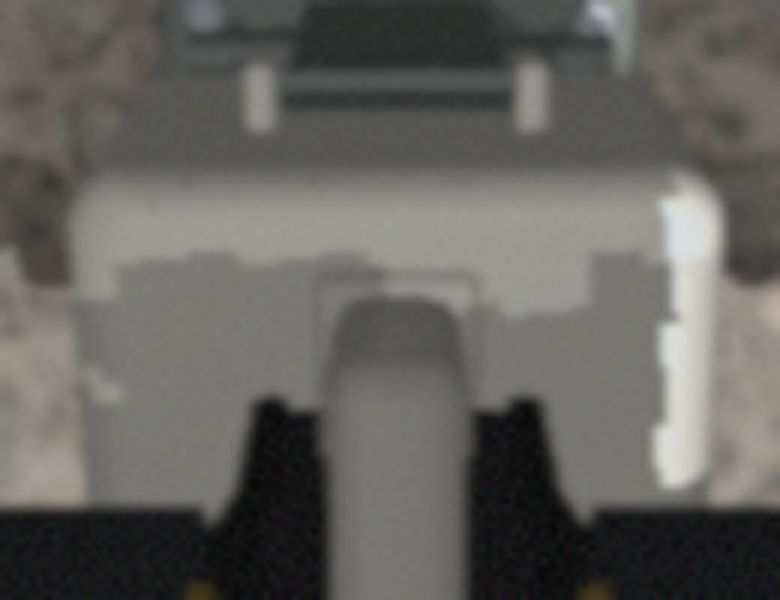

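The long walls have passed the rim without contact. Now I'll press.

```bash
python3 - <<'E'
from h import *
def st(m):
    s=read_state(); print(m,round(s["time"],2),s["position"].round(4),round(s["opening"],4),s["force"].round(2),s["moment"].round(2))
for z in (.092,.0885,.0855,.083,.081):
    r=movel([.4442,-.1617,z],vel=.03,stop_force=30); st((z,r))
    if r: break
pause(.2); st("end")
E
```

```text
(0.092, False) 29.04 [ 0.4449 -0.162   0.0923] 0.0135 [ 0.81 -0.98  2.44] [-0.4  -0.22 -0.08]
(0.0885, False) 29.31 [ 0.4449 -0.1619  0.0889] 0.0138 [-0.28 -1.41  5.04] [-0.52 -0.18 -0.05]
(0.0855, False) 29.56 [ 0.4429 -0.1615  0.0838] 0.0138 [  1.12  -2.3  -10.6 ] [-0.57 -0.79 -0.  ]
(0.083, False) 29.81 [ 0.4435 -0.1618  0.0827] 0.0136 [-2.08 -1.95 -1.22] [-0.63  0.2  -0.01]
(0.081, False) 30.06 [ 0.4438 -0.162   0.0825] 0.0138 [-7.43 -0.26 13.85] [-0.12  1.55  0.01]
end 30.26 [ 0.4437 -0.162   0.0825] 0.0138 [-6.56 -0.06 14.56] [-0.19  1.44  0.05]
```

```bash
python3 - <<'E'
from h import *
def st(m):
    s=read_state(); print(m,round(s["time"],2),s["position"].round(4),round(s["opening"],4),s["force"].round(2),s["moment"].round(2))
r=movel([.4442,-.162,.0795],vel=.03,stop_force=20); pause(.2); st(r)
movel([.4442,-.162,.0823],vel=.03); 
movel([.4442,-.162,.086],vel=.03,stop_force=5); pause(.2); st("tug")
movel([.4442,-.162,.0815],vel=.03,stop_force=20); pause(.2); st("reset")
set_gripper(.05); pause(.2); st("open")
movel([.4442,-.162,.16],vel=.2); pause(.3)
c=read_camera("wrist")
u=w2p(c,(.444,-.162,.08)); x0,y0=max(0,int(u[0])-65),int(u[1])-50;print(x0,y0); np.save("wf.npy",c,allow_pickle=True)
crop(c,x0,y0,130,100,6,"wf.png")
move_to([.45,.06,.25],quat(-60)); pause(.2)
for n in("top","scene"):
    c=read_camera(n); np.save(n[0]+"f.npy",c,allow_pickle=True)
    u=w2p(c,(.444,-.162,.08)); x0,y0=max(0,int(u[0])-65),int(u[1])-50;print(x0,y0)
    crop(c,x0,y0,130,100,6,n[0]+"f.png")
st("e")
E
```

```text
False 30.71 [ 0.4439 -0.1621  0.0824] 0.014 [-10.57   1.04  26.52] [ 0.43  2.5  -0.04]
tug 31.37 [ 0.4425 -0.1621  0.0836] 0.0138 [ 3.2   0.43 -5.62] [-0.2  -0.88 -0.02]
reset 31.77 [ 0.4436 -0.1621  0.0826] 0.0139 [-1.52  0.78  5.38] [ 0.04  0.12 -0.07]
open 32.87 [ 0.4435 -0.1622  0.082 ] 0.0503 [-0.94 -0.59  0.3 ] [-0.02 -0.09 -0.01]
195 148
245 173
102 169
e 35.17 [0.45   0.0594 0.2498] 0.0503 [-0.8  -0.17  0.11] [-0.02 -0.04  0.01]
```

View pics/wf.png

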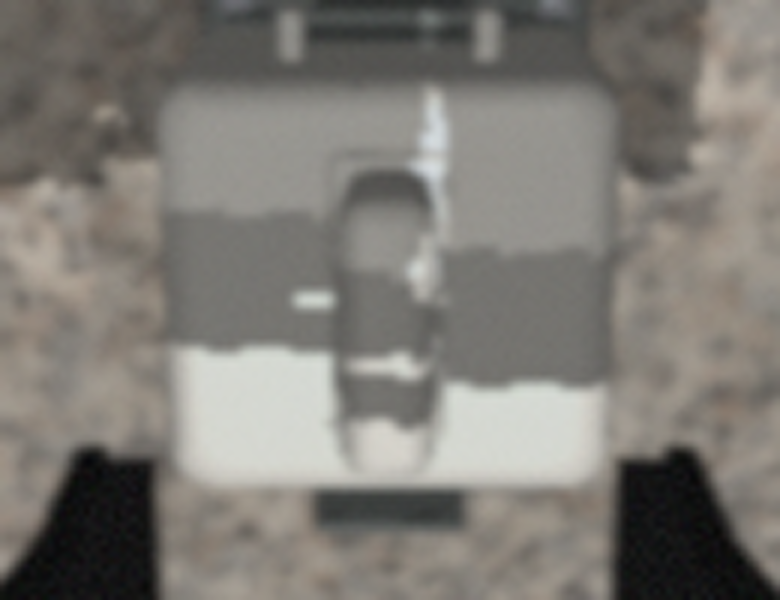

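View pics/sf.png

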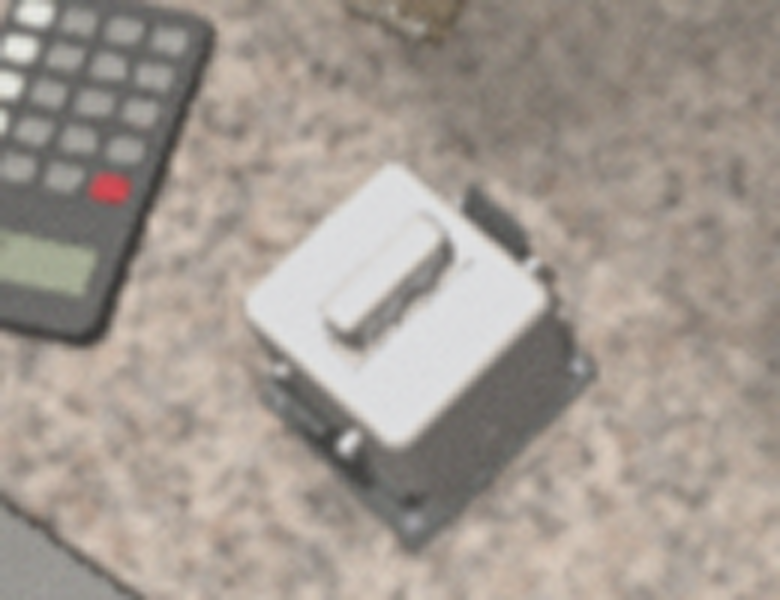

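View pics/tf.png

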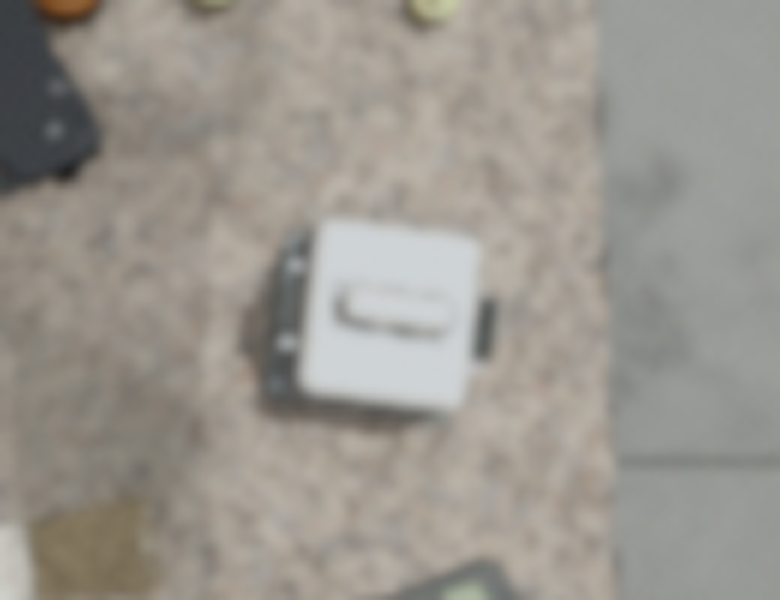

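The tug met 5.6 N and the clips held; I then re-seated the cover. I'll check the cover's height and pose against the expected home corners.

```bash
python3 - <<'E'
from h import *
for n,x0,y0 in (("sf.npy",102,169),("tf.npy",245,173)):
    c=np.load(n,allow_pickle=True).item()
    a=np.radians(-7.8); ex=np.array([np.cos(a),np.sin(a)]); ey=np.array([-ex[1],ex[0]])
    im=cv2.resize(c["frame"][y0:y0+100,x0:x0+130,::-1],(780,600),interpolation=cv2.INTER_CUBIC)
    for z,col in ((.079,(0,0,255)),(.083,(255,0,0))):
        P=[np.r_[np.array([.4442,-.162])+i*.0365*ex+j*.034*ey,z] for i,j in((1,1),(1,-1),(-1,-1),(-1,1))]
        q=np.array([(w2p(c,p)-[x0,y0]+.5)*6-.5 for p in P]); cv2.polylines(im,[q.round().astype(np.int32)],True,col,1)
    cv2.imwrite("pics/o_"+n[:2]+".png",im)
E
python3 -c "
import cv2,numpy as np
a=cv2.imread('pics/o_sf.png')[120:480,200:600];b=cv2.imread('pics/o_tf.png')[140:500,200:600]
cv2.imwrite('pics/o.png',np.hstack([a,b]))"
```

```text
(no output)
```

View pics/o.png

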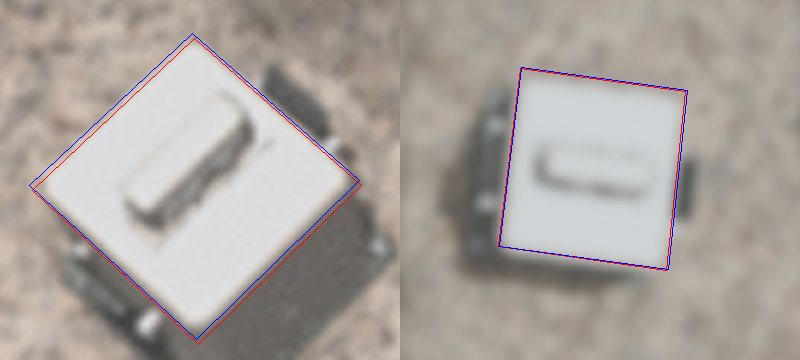

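```bash
python3 - <<'E'
from bench import *
print(read_state()["time"]); print(finish_job())
E
```

```text
35.1667
the job is handed in; nothing more can be done
None
```

I stood the large brass weight in the well, put the white cover over it, pressed it home and handed the job in at 35.2 s. `finish_job()` gives no verdict, so success isn't confirmed.

**What I did:**
- **Weight:** I squeezed it from two directions to centre it, lowered it by its body until it met the floor, and let go. The tool stopped at 39.5 mm, the height expected for the well floor. A picture showed it upright and centred.
- **Cover:** I centred it by its rib in both directions and lowered it over the weight with no contact force. I then pressed until the force dropped sharply (the snap) and it hit a hard stop.

**Last checks:**
- **Fully home:** under 26 N the tool sat at 82.4 mm, against 82.6 mm calculated for home.
- **Clips:** an upward pull of 5.6 N lifted the tool about 1 mm, then the clips held. I pressed the cover down again (82.6 mm), released it and moved clear.
- **Position:** the expected cover outline lies on the pictured cover in both the scene and top views. Those views can't tell a few millimetres of height apart, so the height rests on the force readings.
- **Not checked:** I did not measure the clip angles directly. I never worked near the medium weight, the small weight or the pot, but did not re-measure their positions.

**Disagreements:** camera positions differed by about 2 mm between views. The gripper read about 31 mm on the 33 mm weight, while the camera measured 32 to 35 mm, so I went on.

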